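# Index the sample carousel to bring the tall tube to the reader

### The job

Bring the tall tube in front of the reader by indexing the sample carousel one hole, whichever way is the short way: with a fingertip press the black indexing plunger fully in, turn the deck to the next hole, and let the plunger spring fully back out into it. Do not turn past that hole, do not touch or lift any of the tubes, leave everything else on the bench where it is, and finish with the robot clear.

Things in the scene. Friction and masses are not known exactly. Their poses are not given: they have to be found in the camera images.
- carousel: sample carousel, fixed on the bench: a round white pan 324 mm across, 50 mm high; its flat rim is a fixed aluminium index ring with 8 bushed holes 45 degrees apart, 140 mm from the axis. Origin on the axis at bench level, x towards the tube reader: a grey box 46 mm wide fixed outside the rim, 172 to 208 mm from the axis, its top 108 mm above the bench
- carousel_axis (a point): upright turning axis, at the deck's top (50 mm above the bench, level with the ring). The round deck inside the rim, 240 mm across, turns either way with about 1 N at the plunger. On it: 8 pockets (white sleeves 22 mm across, 18 mm above the deck) 65 mm from the axis at the same angles as the holes, and in the centre a black carrying knob, its top 98 mm above the bench
- read_point (a point): fixed place in front of the reader: on the circle of the pockets, 65 mm from the axis, straight between axis and reader, at the height of the deck's top. The pocket here is the one being read
- plunger_top (a point): centre of the top of the indexing plunger's black button, 30 mm across, on the deck 100 mm from the axis, at the start opposite the reader; 78 mm above the bench when out. Pressed straight down, 12 mm at most, against a spring (3 N to start, 8 N fully in)
- ear_ccw (a point): middle of the inner face of one of two upright steel ears of the finger fork fixed to the deck, either side of the button: this one counter-clockwise of it seen from above. Each is 36 mm long radially, 5 mm thick, its top 98 mm above the bench (20 mm above the button when out). Clear gap between them 56 mm, button in the middle. A fingertip between them can press the button and push an ear to turn the deck
- ear_cw (a point): the same for the ear clockwise of the button seen from above
- pin_tip (a point): tip of the plunger's steel pin, 10 mm thick, 40 mm farther out than the button, one piece with it. Out, it stands up through a ring hole from below (tip 1.5 mm above the ring) and locks the deck with 1.5 mm play either way. Pressed 10 mm or more the deck is free. Let go between holes, it rubs under the ring (button 9 to 10 mm down) and springs up by itself under the next hole, stopping the deck
- plunger (a joint): how far the plunger is pressed, in m: 0 fully out (pin in a hole), 0.012 fully in
- turntable (a joint): turn of the deck in rad, 0 at the start (in a hole), positive counter-clockwise seen from above; the holes lie 0.785 apart
- tube_tall_mid (a point): middle of the tall capped sample tube: 13 mm thick, 104 mm long, cap 17 mm across; its foot stands 24 mm above the bench in a pocket, its cap ends 128 mm above the bench. At the start it is one pocket to the left or to the right of the read point. It is the only tall one
- tube_a_mid (a point): middle of a short capped sample tube (13 mm thick, 79 mm long, cap 17 mm across, its top 103 mm above the bench), at the read point at the start
- tube_b_mid (a point): middle of a short capped sample tube (13 mm thick, 79 mm long, cap 17 mm across, its top 103 mm above the bench), the pocket beside the read point opposite the tall tube at the start
- tube_c_mid (a point): middle of a short capped sample tube (13 mm thick, 79 mm long, cap 17 mm across, its top 103 mm above the bench), in a pocket a quarter turn from the read point at the start
- tube_d_mid (a point): middle of a short capped sample tube (13 mm thick, 79 mm long, cap 17 mm across, its top 103 mm above the bench), in a pocket a quarter turn from the read point at the start
- wash_bottle: white wash bottle, 64 mm across, 170 mm tall; loose bystander; origin under its centre
- cup_a: white lidded specimen cup, 66 mm across, 62 mm tall, standing near the carousel's foot on the robot's side; loose bystander; origin under its centre
- cup_b: a second, equal specimen cup farther off; loose bystander; origin under its centre
- marker: marker pen, 134 mm long, 16 mm thick, lying by the carousel's foot; loose bystander; origin under its middle, x along the pen

How it is judged:
By the outcome, as a careful person would: the job done as asked, in the order asked, and still so for the second after the job is handed in, with the robot touching nothing.
It also fails if it takes over 42 s, if anything falls off the work surface, if the arm or the gripper's body presses on something with over 40 N, if the wrist force passes 120 N, or if a joint passes its speed limit or range.

### The arm

A 6-joint arm with a two-finger parallel gripper is mounted at the origin on the work surface. World frame = base frame: x ahead of the robot, y to its left, z up, the work surface at z = 0. Lengths are in m, angles in rad, forces in N, time in s.
With the tool pointing down it reaches from about 0.225 to 0.875 m from the base axis. Payload 3.4 kg.
Tool frame: the origin (TCP) lies between the finger pads; the fingertips stand 8 mm ahead of it and the grasp point (between the pads) lies 11 mm behind it; z points along the fingers, y is the line along which they close (so a half turn about z gives the same grasp; the last joint's range is limited). The gripper opens to 85 mm and grips with 20 to 120 N. Pads are 22 mm wide; open, the fingers measure 114 mm over their backs; the gripper's body (76 mm by 85 mm) begins 54 mm behind the grasp point. The pads swing forward as they close: fully open they stand 13 mm farther back than shut.
Start: joints at [1.138, 0.276, 1.505, -0, 1.361, -0.121], TCP at [0.176, 0.547, 0.239] pointing down, gripper open.
Joint ranges: [-2.89, 2.89], [-0.75, 2.08], [0.22, 2.7], [-1.18, 4.32], [0.11, 2.71], [-2.7, 2.7]. Speed limits (rad/s): [2.57, 2.57, 3.14, 3.14, 3.14, 3.14].

### API

Orientations are given as a unit quaternion [w, x, y, z].
In Python, from rig import manip, optics, finder gives the robot as it stands.
- The arm moves only by the tool servo_tool, never from a script. Its argument "increments" is a list of rows, each a list of 7 numbers: the shift along the tool's x, y, z in cm, then the turn, a rotation vector about the tool's x, y, z in degrees, then the closure, from -1 (fully open) to 1 (shut). In form: [[x, y, z, rx, ry, rz, gripper], ...]. A call has exactly 5 rows; each row shifts and turns the commanded pose from where the row before left it, along the tool's axes as they then stand; what a row does not reach is not made up. A row lasts 1/10 s, in which the tool goes at most 50 mm and 8.59 degrees, less where a joint would pass 70% of its speed; a pose out of reach is approached as far as the arm can. A call is refused whole if a number of a shift passes 5 or a number of a turn 8.59, either way. A call with a gripper value outside its range is refused whole. The fingers move at their own pace and stop on an object; "squeeze" is the grip in N (left out, the last holds). Time passes only in rows, so rows that do not move let the fingers close, or fill a call up. It gives the time, the measured TCP pose, the force, the opening and the grip force at its end, in the units of the state.
- manip.get_state(): the state, without advancing time (a new reading comes with each control period).
- optics.get_image(name): name is "side" or "top" or "wrist"; returns the picture (400x640x3 uint8, red, green, blue); there is no depth.
- optics.get_calibration(name): a dict with "fov_y" (degrees; the focal length in pixels is half the picture's height over the tangent of half this angle, whatever the lens; pixels are square), "cx", "cy" (the principal point, pixels), "dist_coeffs" ([k1, k2, p1, p2, k3] as OpenCV has them; the pictures are not rectified), "world_to_cam" (4x4, takes a point from world to camera coordinates). Camera axes: x right, y down, z forward; pixel columns grow to the right and rows downward; lengths in m; the calibration is good to about 2 mm. A picture is of the moment at which its call begins: read the wrist's pose just before it. get_calibration takes no time and is no camera call; for the wrist camera it gives the pose at the moment of the call.
- manip.sign_off(): hands the job in; it is judged then, once.
Trained networks look in the newest picture that a camera, given by its name, has taken for a name from the list of things; names that differ only in an ending like _2 or _b are one class to them, and where a whole thing is asked for, a point or a joint stands for the part that bears it (a point fixed in the world has none). Each returns a list of dicts, best first, with "p" (0 to 1); they miss things now and then, are a little off and sometimes report something else, mostly with a low value. They report only what shows in the picture. A call takes as long as a camera call.
- finder.silhouettes(label, camera): "region" (400x640 bool, what is visible of it) and "box" ([centre column, centre row, width, height] in pixels, round what is visible of it).
- finder.tip_of(label, camera): "at" ([column, row] in pixels: a listed point, or the origin of a listed thing).
The state is a dict: "clock": time; "qpos": joint angles; "qd": joint speeds; "effort": joint torques, N m; "position": TCP position; "ee_rot": TCP orientation; "contact_force": force on the tool from outside, world axes, zero at the start; "moment": the same for the moment, N m; "width": finger opening in m; "gripper_force": force on a finger pad.
Only numpy, scipy, OpenCV 4.12 (cv2) and the standard library are available. Lean on these libraries where they do the work, as an engineer would, in place of code of your own. Each camera call takes 0.05 s, during which the arm holds its last target. There are 200 camera calls.

## Working session

There is one attempt and no reset: what is moved stays moved. The work goes in short steps, Python scripts to look and compute and a tool call to move; the robot and the scene stay as the last step left them, time stands still between calls to the robot, and variables do not carry over. Pictures are saved under pics/ and viewed, at most 10 in all, crops included, and the job is handed in when it is done.

Besides the shell and the picture viewer there is one more tool, called after ">>>" in YAML: its name, and indented under it one key for each argument. servo_tool: Moves the arm, as the interface text tells. Its arguments: {"type":"object","properties":{"increments":{"type":"array","items":{"type":"array","items":{"type":"number"}}},"squeeze":{"type":"number"}},"required":["increments"]}

```bash
mkdir -p pics
cat > h.py <<'E'
import numpy as np, cv2
from rig import manip, optics, finder
def K(c):
    f=200/np.tan(np.radians(c['fov_y'])/2); return np.array([[f,0,c['cx']],[0,f,c['cy']],[0,0,1.]])
def ray(cam,px,c=None):
    c=c or optics.get_calibration(cam); T=np.array(c['world_to_cam'])
    u=cv2.undistortPoints(np.array([[px]],float),K(c),np.array(c['dist_coeffs']))[0,0]
    return -T[:3,:3].T@T[:3,3], T[:3,:3].T@np.array([u[0],u[1],1])
def atz(cam,px,z,c=None):
    o,d=ray(cam,px,c); return o+d*(z-o[2])/d[2]
def proj(cam,p):
    c=optics.get_calibration(cam);T=np.array(c['world_to_cam'])
    return cv2.projectPoints(np.array([p],float),cv2.Rodrigues(T[:3,:3])[0],T[:3,3],K(c),np.array(c['dist_coeffs']))[0][0,0]
E
python3 - <<'E'
from h import *
ims=[]
for c in ('top','side'):
    im=optics.get_image(c); cv2.imwrite(f'pics/{c}0.png',im[:,:,::-1])
    for n,z in dict(carousel_axis=.05,read_point=.05,plunger_top=.078,ear_ccw=.088,ear_cw=.088,pin_tip=.0515,tube_tall_mid=.076,tube_a_mid=.0635,wash_bottle=0,cup_a=0,marker=0).items():
        for r in finder.tip_of(n,c)[:2]: print(c,n,round(r['p'],2),np.round(r['at'],1),np.round(atz(c,r['at'],z),4))
s=manip.get_state();print({k:np.round(v,3) for k,v in s.items()})
E
```

```text
top carousel_axis 0.72 [306.2 193.2] [0.5661 0.007  0.05  ]
top read_point 0.89 [319.1 170.8] [ 0.6254 -0.0264  0.05  ]
top read_point 0.17 [295.  227.5] [0.476  0.0354 0.05  ]
top ear_ccw 0.68 [295.9 230. ] [0.4701 0.0321 0.088 ]
top ear_cw 0.64 [275.  220.2] [0.4945 0.0854 0.088 ]
top ear_cw 0.59 [278.8 239.8] [0.445  0.0751 0.088 ]
top pin_tip 0.49 [281.6 240.8] [0.4411 0.0699 0.0515]
top tube_tall_mid 0.58 [296.7 164.6] [0.6382 0.0321 0.076 ]
top tube_a_mid 0.58 [315.8 166.6] [ 0.6349 -0.0174  0.0635]
top wash_bottle 0.66 [146.  215.3] [0.5051 0.4369 0.    ]
top cup_a 0.71 [494.6 214.2] [ 0.5164 -0.5075  0.    ]
top cup_a 0.61 [332.3 275.5] [ 0.3467 -0.0656  0.    ]
top marker 0.79 [252.5 132.3] [0.734  0.1553 0.    ]
top marker 0.72 [146.  215.9] [0.5035 0.4368 0.    ]
side carousel_axis 0.59 [334.8 199.3] [ 0.6006 -0.0383  0.05  ]
side carousel_axis 0.57 [324.8 194.6] [ 0.5828 -0.001   0.05  ]
side read_point 0.66 [337.2 194. ] [ 0.6222 -0.0222  0.05  ]
side read_point 0.22 [332.2 181.2] [0.6425 0.0394 0.05  ]
side plunger_top 0.54 [294.  186.2] [0.4975 0.0698 0.078 ]
side ear_
[... 383 characters left out ...]
   ]
side wash_bottle 0.7 [293.3 190.9] [0.5177 0.1131 0.    ]
side cup_a 0.85 [398.8 326.2] [ 0.5091 -0.5065  0.    ]
side cup_a 0.68 [277.6 245.9] [ 0.3471 -0.0725  0.    ]
side marker 0.53 [335.8 163.5] [0.7392 0.1507 0.    ]
{'clock': np.float64(1.2), 'qpos': array([ 1.138,  0.276,  1.505,  0.   ,  1.361, -0.121]), 'qd': array([ 0.003,  0.001, -0.001,  0.001,  0.001, -0.   ]), 'effort': array([ -0.   , -41.667, -24.61 ,  -0.   ,   0.   ,   0.   ]), 'position': array([0.176, 0.547, 0.239]), 'ee_rot': array([0.   , 0.155, 0.988, 0.   ]), 'contact_force': array([-0.071,  0.104, -0.543]), 'moment': array([ 0.038, -0.026, -0.064]), 'gripper_force': np.float64(0.0), 'width': np.float64(0.086)}
```

View pics/top0.png

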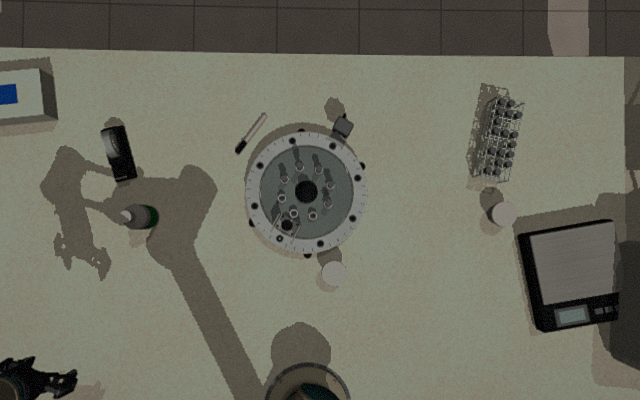

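View pics/side0.png

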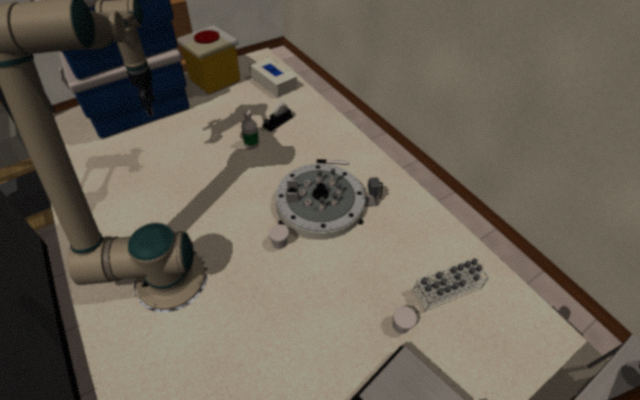

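The top view shows the axis near (306,192), the button near (287,225) and the reader near (342,127). The side view agrees: ears near (291,186), reader near (375,188). The tall tube looks counter-clockwise of the reader, which I'll check from near. I'm moving the wrist camera over now.

>>> servo_tool:
  increments:
    - [-3,-2.8,-1,0,0,0,1]
    - [-3,-2.8,-1,0,0,0,1]
    - [-3,-2.8,-1,0,0,0,1]
    - [-3,-2.8,-1,0,0,0,1]
    - [-3,-2.8,-1,0,0,0,1]

```text
clock: 1.7
position: [0.2767, 0.3666, 0.2898]
ee_rot: [0.0, 0.155, 0.988, 0.0]
contact_force: [0.3, 0.7, 0.1]
width: 0.0119
gripper_force: 0.0
```

>>> servo_tool:
  increments:
    - [-3,-2.8,-1,0,0,0,1]
    - [-3,-2.8,-1,0,0,0,1]
    - [-3,-2.8,-1,0,0,0,1]
    - [-3,-2.8,-1,0,0,0,1]
    - [-3,-2.8,-1,0,0,0,1]

```text
clock: 2.2
position: [0.3765, 0.1872, 0.34]
ee_rot: [0.0, 0.155, 0.988, 0.0]
contact_force: [0.4, 1.2, -0.5]
width: 0.0003
gripper_force: 0.0
```

>>> servo_tool:
  increments:
    - [-3,-3,0,0,0,2.8,1]
    - [-3,-3,0,0,0,2.8,1]
    - [0,0,0,0,0,2.8,1]
    - [0,0,0,0,0,2.8,1]
    - [0,0,0,0,0,2.8,1]

```text
clock: 2.7
position: [0.413, 0.1117, 0.3393]
ee_rot: [-0.0, 0.276, 0.961, 0.0]
contact_force: [-0.2, -0.4, 0.1]
width: 0.0002
gripper_force: 0.0
```

```bash
cat > look.py <<'E'
from h import *
import sys
c='wrist'; cal=optics.get_calibration(c); im=optics.get_image(c); cv2.imwrite(f'pics/{sys.argv[1]}.png',im[:,:,::-1])
for n,z in dict(carousel_axis=.05,read_point=.05,plunger_top=.078,ear_ccw=.088,ear_cw=.088,pin_tip=.0515,tube_tall_mid=.076,tube_a_mid=.0635).items():
    for r in finder.tip_of(n,c)[:2]: print(n,round(r['p'],2),np.round(r['at'],1),np.round(atz(c,r['at'],z,cal),4))
s=manip.get_state();print({k:np.round(s[k],3) for k in('clock','qpos','position','ee_rot','contact_force','width')})
E
python3 look.py w1
```

```text
read_point 0.57 [321.3 254.2] [0.5466 0.0255 0.05  ]
plunger_top 0.64 [317.3 223.1] [0.4836 0.0579 0.078 ]
plunger_top 0.42 [318.1 192.5] [0.4424 0.0854 0.078 ]
ear_ccw 0.88 [295.3 223.3] [0.4627 0.0321 0.088 ]
ear_ccw 0.23 [321.3 253. ] [0.5264 0.0384 0.088 ]
ear_cw 0.63 [334.6 220.6] [0.4904 0.0846 0.088 ]
pin_tip 0.65 [319.  192.2] [0.4495 0.0821 0.0515]
tube_tall_mid 0.68 [296.9 224.8] [0.4699 0.0289 0.076 ]
tube_tall_mid 0.63 [320.7 251.1] [0.5287 0.0357 0.076 ]
{'clock': np.float64(3.15), 'qpos': array([ 0.103,  0.004,  1.591,  0.   ,  1.546, -0.912]), 'position': array([0.413, 0.113, 0.339]), 'ee_rot': array([0.   , 0.274, 0.962, 0.   ]), 'contact_force': array([0.423, 0.189, 0.297]), 'width': np.float64(-0.0)}
```

View pics/w1.png

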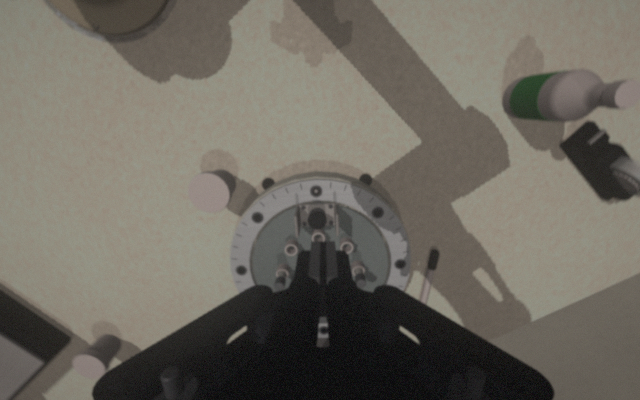

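Wrist view: button at (317,217), ears on either side, pin hole at (316,191). The gripper hides the reader side, so I'm enlarging the top picture to find the tall tube.

Run:
```python
import cv2
a=cv2.imread('pics/top0.png')[115:265,235:385]
b=cv2.imread('pics/side0.png')[145:245,265:395]
a=cv2.resize(a,(600,600),interpolation=3)
cv2.imwrite('pics/topc.png',a)
from h import *
A=np.array([.566,.007]);d=np.array([.85,-.53])
for th in(-45,0,45,90,-90):
    t=np.radians(th);R=np.array([[np.cos(t),-np.sin(t)],[np.sin(t),np.cos(t)]]);p=A+.065*R@d
    print(th,[(z,np.round((proj('top',[*p,z])-[235,115])*4)) for z in(.068,.103,.128)])
```

```text
-45 [(0.068, array([383., 290.])), (0.103, array([385., 286.])), (0.128, array([387., 283.]))]
0 [(0.068, array([339., 227.])), (0.103, array([340., 221.])), (0.128, array([341., 217.]))]
45 [(0.068, array([263., 213.])), (0.103, array([262., 208.])), (0.128, array([262., 203.]))]
90 [(0.068, array([200., 257.])), (0.103, array([197., 253.])), (0.128, array([196., 249.]))]
-90 [(0.068, array([370., 365.])), (0.103, array([372., 364.])), (0.128, array([373., 362.]))]
```

View pics/topc.png

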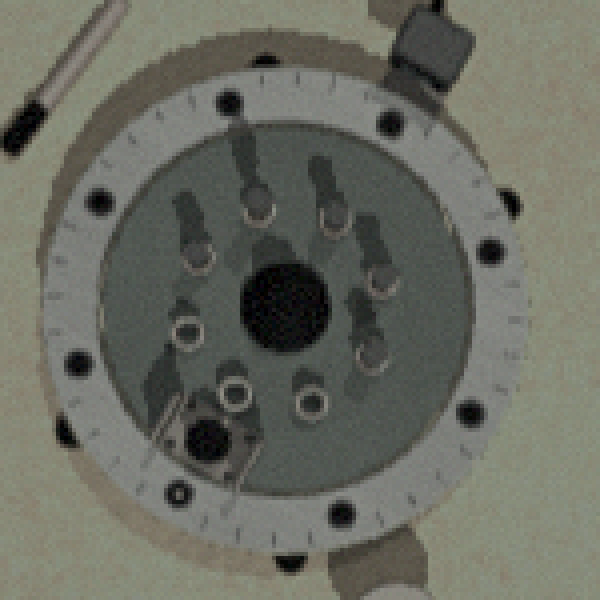

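Crop: the longest shadow belongs to the tube at (258,203), counter-clockwise of the reader at (432,50). So the deck turns clockwise and I push ear_cw. Next I fix the axis and button from the ring holes.

Run:
```python
from h import *
f=lambda p,z:atz('top',(np.array(p)+.5)/4-.5+np.array([235,115]),z)[:2]
H=[(390,124),(229,102),(99,201),(78,363),(179,494),(341,514),(470,412),(490,252)]
P=np.array([f(p,.05) for p in H]);C=P.mean(0);print('C',C)
d=P-C;a=np.degrees(np.arctan2(d[:,1],d[:,0]))-45*np.arange(8);a=(a+180)%360-180;print(np.hypot(*d.T),a)
th=np.radians(np.mean(a));
for k in(180,135):
    u=np.array([np.cos(th+np.radians(k)),np.sin(th+np.radians(k))]);print(k,C+.1*u)
print(f((208,440),.078))
s=manip.get_state();q=s['ee_rot'];from scipy.spatial.transform import Rotation as R
M=R.from_quat([*q[1:],q[0]]).as_matrix();print(M.round(3)); b=C-.1*np.array([np.cos(th),np.sin(th)])
print('tool delta',M.T@(np.array([*b,.12])-s['position']),'theta',np.degrees(th))
```

```text
C [0.57069571 0.00803706]
[0.13956432 0.1403134  0.1404422  0.13994545 0.1402035  0.14020965
 0.13959036 0.13992619] [-29.2609222  -29.26767372 -29.24599877 -29.30678461 -28.91142123
 -29.25990251 -28.98514792 -29.34839107]
180 [0.48340204 0.05682041]
135 [0.5434648  0.10425804]
[0.48348038 0.05618858]
[[-0.85   0.527  0.   ]
 [ 0.527  0.85   0.   ]
 [-0.     0.    -1.   ]]
tool delta [-0.08934119 -0.01011915  0.21931595] theta -29.198280256091408
```

>>> servo_tool:
  increments:
    - [0,0,0,0,0,-2.6,1]
    - [-2.3,-0.4,2,0,0,0,1]
    - [-2.3,-0.4,2,0,0,0,1]
    - [-2.3,-0.4,2,0,0,0,1]
    - [-2,-0.3,2,0,0,0,1]

```text
clock: 3.65
position: [0.4841, 0.0551, 0.2586]
ee_rot: [0.0, 0.252, 0.968, 0.0]
contact_force: [-0.3, 0.2, -0.3]
width: -0.0
gripper_force: 0.0
```

>>> servo_tool:
  increments:
    - [0,0,4,0,0,0,1]
    - [0,0,4,0,0,0,1]
    - [0,0,3.5,0,0,0,1]
    - [0,0,2,0,0,0,1]
    - [0,0,0,0,0,0,1]

```text
clock: 4.15
position: [0.4808, 0.0559, 0.1215]
ee_rot: [-0.003, 0.252, 0.968, -0.001]
contact_force: [0.6, -0.8, 0.0]
width: -0.0002
gripper_force: 0.0
```

```bash
cat > g.py <<'E'
from h import *
from scipy.spatial.transform import Rotation as R
C=np.array([.5707,.0080])
def rep():
    s=manip.get_state();q=s['ee_rot'];M=R.from_quat([*q[1:],q[0]]).as_matrix()
    d=s['position'][:2]-C
    print('t',s['clock'],'pos',np.round(s['position'],4),'tip z',round(s['position'][2]-.008,4),'r',np.hypot(*d).round(4),'ang',np.degrees(np.arctan2(d[1],d[0])).round(2),'xaxis',np.degrees(np.arctan2(M[1,0],M[0,0])).round(2),'tilt',M[:,2].round(3),'F',np.round(s['contact_force'],1))
E
python3 -c "from g import *;rep()"; python3 look.py w2
```

```text
t 4.15 pos [0.4808 0.0559 0.1215] tip z 0.1135 r 0.1019 ang 151.96 xaxis 150.76 tilt [-0.007  0.    -1.   ] F [ 0.6 -0.8  0. ]
carousel_axis 0.71 [326.1 318.1] [0.5686 0.0105 0.05  ]
carousel_axis 0.68 [282.5 233.1] [0.4769 0.0207 0.05  ]
plunger_top 0.91 [326.5 232.4] [0.4821 0.0584 0.078 ]
plunger_top 0.54 [285.2 234.2] [0.4692 0.0324 0.078 ]
ear_ccw 0.78 [283.2 234.3] [0.4652 0.0349 0.088 ]
ear_ccw 0.69 [500.5 333.8] [0.6171 0.1354 0.088 ]
ear_cw 0.93 [368.5 233.8] [0.4924 0.0844 0.088 ]
pin_tip 0.58 [328.1 169.5] [0.4487 0.0786 0.0515]
{'clock': np.float64(4.6), 'qpos': array([-0.028,  0.24 ,  1.866,  0.   ,  1.034, -1.088]), 'position': array([0.484, 0.056, 0.125]), 'ee_rot': array([0.001, 0.253, 0.968, 0.   ]), 'contact_force': array([-0.666, -0.005,  0.06 ]), 'width': np.float64(0.0)}
```

View pics/w2.png

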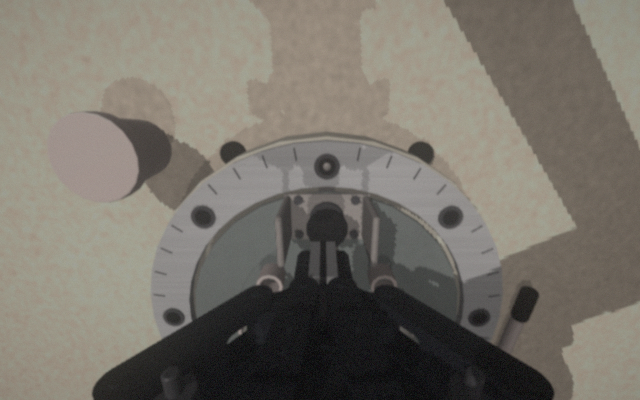

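Wrist view: button at (326,225), the closed fingers between the ears at (283,234) and (368,234), pin in its hole at (326,166). Descending.

>>> servo_tool:
  increments:
    - [0,0.1,1.5,0,0,0,1]
    - [0,0,1.5,0,0,0,1]
    - [0,0,0.8,0,0,0,1]
    - [0,0,0.5,0,0,0,1]
    - [0,0,0,0,0,0,1]

```text
clock: 5.1
position: [0.4833, 0.0567, 0.0813]
ee_rot: [-0.001, 0.253, 0.968, -0.0]
contact_force: [-1.9, -0.3, 3.2]
width: 0.0002
gripper_force: 1.9
```

```bash
python3 -c "from g import *;rep()"
```

```text
t 5.1 pos [0.4833 0.0567 0.0813] tip z 0.0733 r 0.1001 ang 150.88 xaxis 150.74 tilt [-0.001  0.    -1.   ] F [-1.9 -0.3  3.2]
```

>>> servo_tool:
  increments:
    - [0,0,0.3,0,0,0,1]
    - [0,0,0.3,0,0,0,1]
    - [0,0,0.2,0,0,0,1]
    - [0,0,0,0,0,0,1]
    - [0,0,0,0,0,0,1]

```text
clock: 5.6
position: [0.4836, 0.0568, 0.074]
ee_rot: [0.0, 0.253, 0.968, 0.0]
contact_force: [-2.6, 1.3, 6.7]
width: 0.0001
gripper_force: 3.4
```

```bash
python3 -c "from g import *;rep()"
```

```text
t 5.6 pos [0.4836 0.0568 0.074 ] tip z 0.066 r 0.0998 ang 150.73 xaxis 150.73 tilt [ 0.  0. -1.] F [-2.6  1.3  6.7]
```

>>> servo_tool:
  increments:
    - [0,0,0.1,0,0,0,1]
    - [0,0,0.05,0,0,0,1]
    - [0,0,0,0,0,0,1]
    - [0,0,0,0,0,0,1]
    - [0,0,0,0,0,0,1]

```text
clock: 6.1
position: [0.4839, 0.0571, 0.0736]
ee_rot: [0.001, 0.253, 0.968, 0.001]
contact_force: [-4.8, 1.7, 14.5]
width: -0.0002
gripper_force: 7.5
```

>>> servo_tool:
  increments:
    - [-0.01,0.35,-0.04,0,0,2,1]
    - [-0.01,0.35,0,0,0,2,1]
    - [-0.01,0.52,0,0,0,3,1]
    - [-0.01,0.52,0,0,0,3,1]
    - [0,0,0,0,0,0,1]

```text
clock: 6.6
position: [0.4944, 0.0723, 0.0737]
ee_rot: [0.001, 0.337, 0.942, 0.001]
contact_force: [-3.3, 2.6, 10.5]
width: 0.0001
gripper_force: 5.5
```

```bash
python3 -c "from g import *;rep()"; python3 look.py w3
```

```text
t 6.6 pos [0.4944 0.0723 0.0737] tip z 0.0657 r 0.0998 ang 139.89 xaxis 140.66 tilt [ 0.002  0.002 -1.   ] F [-3.3  2.6 10.5]
carousel_axis 0.61 [323.5 258. ] [0.5017 0.0672 0.05  ]
carousel_axis 0.57 [321.3 361.6] [0.5692 0.0099 0.05  ]
plunger_top 0.85 [326. 253.] [0.4872 0.0805 0.078 ]
plunger_top 0.23 [ 76.1 190. ] [0.3829 0.0078 0.078 ]
ear_ccw 0.96 [267.9 267.2] [0.4707 0.0568 0.088 ]
ear_cw 0.62 [380.2 271.8] [0.508  0.0981 0.088 ]
pin_tip 0.53 [ 77.8 192. ] [ 0.3747 -0.0167  0.0515]
{'clock': np.float64(7.05), 'qpos': array([ 0.004,  0.318,  1.909,  0.003,  0.912, -0.882]), 'position': array([0.494, 0.072, 0.074]), 'ee_rot': array([0.001, 0.336, 0.942, 0.001]), 'contact_force': array([-2.613,  2.753, 11.265]), 'width': np.float64(-0.0)}
```

View pics/w3.png

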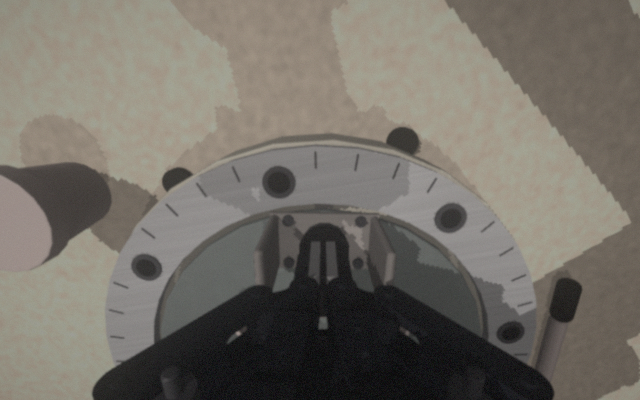

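The fork (267 and 380) is still centred on the finger (322), and the hole at (278,182) is empty. So the deck is turning with the finger, by about 11°. Continuing to about 41°.

>>> servo_tool:
  increments:
    - [-0.01,0.52,0,0,0,3,1]
    - [-0.01,0.52,0,0,0,3,1]
    - [-0.01,0.52,0,0,0,3,1]
    - [-0.01,0.52,0,0,0,3,1]
    - [-0.01,0.52,0,0,0,3,1]

```text
clock: 7.55
position: [0.5133, 0.0896, 0.0737]
ee_rot: [0.001, 0.457, 0.889, 0.001]
contact_force: [-2.1, 0.6, 9.1]
width: -0.0001
gripper_force: 4.9
```

>>> servo_tool:
  increments:
    - [-0.01,0.52,0,0,0,3,1]
    - [-0.01,0.52,0,0,0,3,1]
    - [-0.01,0.52,0,0,0,3,1]
    - [-0.01,0.52,0,0,0,3,1]
    - [0,0,0,0,0,0,1]

```text
clock: 8.05
position: [0.533, 0.1002, 0.0738]
ee_rot: [0.002, 0.547, 0.837, 0.002]
contact_force: [-0.5, 1.5, 6.7]
width: -0.0002
gripper_force: 3.4
```

```bash
python3 -c "from g import *;rep()"; python3 look.py w4
```

```text
t 8.05 pos [0.533  0.1002 0.0738] tip z 0.0658 r 0.0996 ang 112.26 xaxis 113.67 tilt [ 0.006  0.002 -1.   ] F [-0.5  1.5  6.7]
carousel_axis 0.68 [319.1 361.4] [0.5692 0.0096 0.05  ]
plunger_top 0.57 [323.6 252.6] [0.5285 0.11   0.078 ]
ear_ccw 0.56 [266.5 266.3] [0.5034 0.0969 0.088 ]
ear_cw 0.9 [378.5 269.4] [0.5549 0.1174 0.088 ]
tube_tall_mid 0.59 [269.2 265.8] [0.5052 0.0898 0.076 ]
{'clock': np.float64(8.5), 'qpos': array([ 5.700e-02,  3.700e-01,  1.821e+00,  1.000e-03,  9.460e-01,
       -3.580e-01]), 'position': array([0.533, 0.1  , 0.074]), 'ee_rot': array([0.002, 0.547, 0.837, 0.002]), 'contact_force': array([0.753, 2.05 , 7.553]), 'width': np.float64(0.0)}
```

View pics/w4.png

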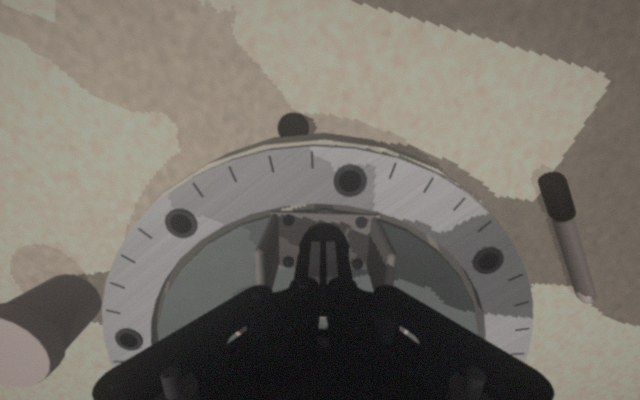

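The next hole (350,180) is still about 6° ahead of the fork centre (322). I'll turn 4° more while pressed, then let the plunger rise under the ring and push the ear the rest of the way, so it springs up by itself.

>>> servo_tool:
  increments:
    - [0,0.35,0,0,0,1.5,1]
    - [0,0.35,0,0,0,1.5,1]
    - [0,0,0,0,0,0,1]
    - [0,0,0,0,0,0,1]
    - [0,0,0,0,0,0,1]

```text
clock: 9.0
position: [0.5392, 0.1025, 0.0738]
ee_rot: [0.002, 0.568, 0.823, 0.002]
contact_force: [1.2, 0.8, 7.3]
width: -0.0
gripper_force: 3.4
```

```bash
python3 -c "from g import *;rep()"
```

```text
t 9.0 pos [0.5392 0.1025 0.0738] tip z 0.0658 r 0.0996 ang 108.44 xaxis 110.72 tilt [ 0.006  0.001 -1.   ] F [1.2 0.8 7.3]
```

>>> servo_tool:
  increments:
    - [0,0,-0.3,0,0,0,1]
    - [0,0,-0.5,0,0,0,1]
    - [0,0,-0.8,0,0,0,1]
    - [0,0,0,0,0,0,1]
    - [0,0,0,0,0,0,1]

```text
clock: 9.5
position: [0.5367, 0.102, 0.0883]
ee_rot: [0.0, 0.568, 0.823, 0.0]
contact_force: [-0.0, -0.1, -0.0]
width: -0.0001
gripper_force: 0.0
```

>>> servo_tool:
  increments:
    - [0,0.3,0,0,0,0,1]
    - [0,0.3,0,0,0,0,1]
    - [0,0.3,0,0,0,0,1]
    - [0,0.1,0,0,0,0,1]
    - [0,0,0,0,0,0,1]

```text
clock: 10.0
position: [0.5462, 0.1057, 0.0881]
ee_rot: [-0.0, 0.568, 0.823, -0.0]
contact_force: [0.8, -0.2, 0.3]
width: 0.0002
gripper_force: 0.0
```

```bash
python3 -c "from g import *;rep()"; python3 look.py w5
```

```text
t 10.0 pos [0.5462 0.1057 0.0881] tip z 0.0801 r 0.1007 ang 104.06 xaxis 110.75 tilt [-0.  0. -1.] F [ 0.8 -0.2  0.3]
carousel_axis 0.77 [308.6 346.9] [0.57   0.0093 0.05  ]
plunger_top 0.61 [310.3 244.4] [0.5361 0.1104 0.078 ]
ear_ccw 0.56 [256.4 253.6] [0.5092 0.0998 0.088 ]
ear_cw 0.85 [360.1 258.2] [0.563  0.1172 0.088 ]
ear_cw 0.68 [ 80.1 296.6] [0.4205 0.0352 0.088 ]
tube_tall_mid 0.21 [361.5 259.5] [0.5684 0.1107 0.076 ]
{'clock': np.float64(10.45), 'qpos': array([ 0.066,  0.374,  1.768,  0.   ,  1.   , -0.296]), 'position': array([0.546, 0.106, 0.088]), 'ee_rot': array([0.   , 0.568, 0.823, 0.   ]), 'contact_force': array([ 0.34 , -0.031,  0.322]), 'width': np.float64(0.0)}
```

View pics/w5.png

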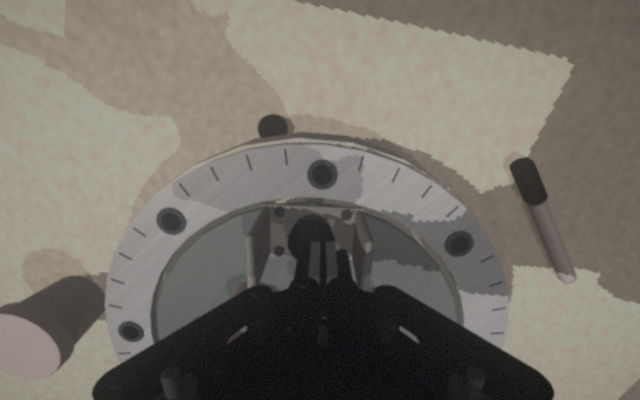

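Finger at (325,255), the ear about 6 mm ahead of it, and the button at (311,232) just short of the hole at (322,174). Pushing gently.

>>> servo_tool:
  increments:
    - [-0.03,0.2,0,0,0,0,1]
    - [-0.03,0.2,0,0,0,0,1]
    - [-0.03,0.2,0,0,0,0,1]
    - [-0.03,0.15,0,0,0,0,1]
    - [0,0,0,0,0,0,1]

```text
clock: 10.95
position: [0.5538, 0.1072, 0.0882]
ee_rot: [0.0, 0.568, 0.823, 0.0]
contact_force: [-0.3, -0.2, -0.1]
width: 0.0001
gripper_force: 0.0
```

```bash
python3 -c "from g import *;rep()"; python3 look.py w6|grep -E "ear|pin|plun"
```

```text
t 10.95 pos [0.5538 0.1072 0.0882] tip z 0.0802 r 0.1006 ang 99.67 xaxis 110.74 tilt [ 0.  0. -1.] F [-0.3 -0.2 -0.1]
plunger_top 0.96 [302.1 249.4] [0.5403 0.107  0.078 ]
ear_ccw 0.74 [249.5 252.8] [0.5131 0.1004 0.088 ]
ear_cw 0.96 [355.6 259.1] [0.5685 0.1173 0.088 ]
pin_tip 0.97 [310.6 174.3] [0.5309 0.1444 0.0515]
```

```bash
python3 -c "
import cv2;a=cv2.imread('pics/w6.png')[120:320,180:450];cv2.imwrite('pics/w6c.png',cv2.resize(a,(783,580),interpolation=3))"
```

```text
(no output)
```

View pics/w6c.png

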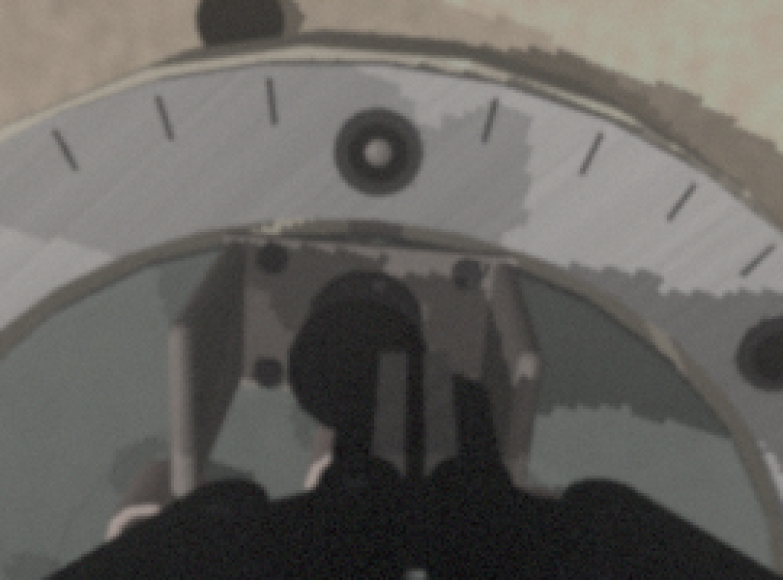

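Crop: the bright pin tip now stands in the next hole at (378,150), so the deck is latched. Backing off the ear and retreating upward.

>>> servo_tool:
  increments:
    - [0,-0.5,0,0,0,0,1]
    - [0,0,-1,0,0,0,1]
    - [0,0,-3,0,0,0,1]
    - [0,0,-4,0,0,0,1]
    - [0,0,-4,0,0,0,1]

```text
clock: 11.9
position: [0.5483, 0.1053, 0.21]
ee_rot: [-0.0, 0.568, 0.823, -0.0]
contact_force: [1.2, 0.7, 0.3]
width: 0.0001
gripper_force: 0.0
```

>>> servo_tool:
  increments:
    - [0,0,-4,0,0,0,1]
    - [3,0,-3,0,0,0,1]
    - [4,0,-1,0,0,0,1]
    - [4,0,0,0,0,0,1]
    - [0,0,0,0,0,0,1]

```text
clock: 12.4
position: [0.5078, 0.2121, 0.2899]
ee_rot: [-0.001, 0.566, 0.824, 0.002]
contact_force: [0.6, -0.7, -0.0]
width: 0.0003
gripper_force: 0.0
```

```bash
python3 look.py w7|grep -E "ear|pin|plun|pos"
python3 - <<'E'
from h import *
im=optics.get_image('top')[115:265,235:385,::-1];a=cv2.resize(im,(400,400),interpolation=3)
w=cv2.imread('pics/w7.png')[100:300,220:420];b=cv2.resize(w,(400,400),interpolation=3)
cv2.imwrite('pics/fin.png',np.hstack([a,b]))
E
```

```text
ear_ccw 0.65 [295.1 251.6] [0.5098 0.1012 0.088 ]
ear_cw 0.8 [339.3 255.7] [0.5684 0.1169 0.088 ]
pin_tip 0.55 [321.7 217.1] [0.5308 0.1476 0.0515]
{'clock': np.float64(12.85), 'qpos': array([ 0.26 ,  0.216,  1.468, -0.   ,  1.458, -0.101]), 'position': array([0.51 , 0.207, 0.288]), 'ee_rot': array([-0.   ,  0.569,  0.822, -0.   ]), 'contact_force': array([-0.535,  0.024,  0.519]), 'width': np.float64(0.001)}
```

View pics/fin.png

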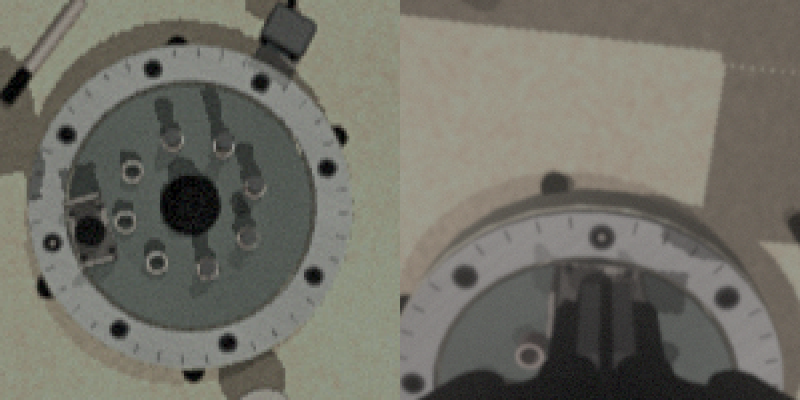

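The pin is in the next hole: left panel (52,242), right panel (601,238). The tall tube, with the longest shadow, is at the read point (223,145). The bystanders in view haven't moved and the robot is clear, so I'm handing in.

```bash
python3 -c "from rig import manip;print(manip.sign_off())"
```

```text
the job is handed in; nothing more can be done
None
```

The carousel was indexed one hole clockwise and the job is handed in: in the final pictures the tall tube is in front of the reader, the plunger pin is up in the next hole and the robot is clear.

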